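Pack the print kit and snap the tub lid on

ROBOT

A 6-joint arm with a two-finger parallel gripper is mounted at the origin on the work surface. World frame = base frame: x ahead of the robot, y to its left, z up, the work surface at z = 0. Lengths are in mm, angles in rad, forces in N, time in s.
With the tool pointing down it reaches from about 300 to 775 mm from the base axis. Payload 14.6 kg.
Tool frame: the origin (TCP) lies between the finger pads; the fingertips stand 25 mm ahead of it and the grasp point (between the pads) lies 6 mm ahead of it (tip_reach is the distance from the TCP to the fingertips, in mm); z points along the fingers, y is the line along which they close (so a half turn about z gives the same grasp; the last joint's range is limited). The gripper opens to 85 mm and grips with 20 to 120 N. Pads are 22 mm wide; open, the fingers measure 114 mm over their backs; the gripper's body (76 mm by 85 mm) begins 54 mm behind the grasp point. The pads swing forward as they close: fully open they stand 13 mm farther back than shut.
Start: joints at [1.226, 0.3, 1.521, -0, 1.321, -0.067], TCP at [150.83, 528.904, 256.281] pointing down, gripper open.
Joint ranges: [-3.03, 3.03], [-0.79, 2.21], [0.23, 2.52], [-1.04, 4.18], [0, 3.07], [-2.55, 2.55]. Speed limits (rad/s): [2.22, 2.22, 2.57, 3.14, 3.14, 3.14].

INTERFACE

Orientations are given as a unit quaternion [x, y, z, w].
In Python, from rig import * gives the robot as it stands.
- The arm moves only by the tool apply_moves, never from a script. Its argument "moves" is a list of rows, each an object with "delta_pos": the shift along the world's x, y, z in m, a list of three; "rot": the turn, a rotation vector about the world's x, y, z in degrees, a list of three; "gripper": the opening, from -1 (shut) to 1 (fully open). A call has 1 to 20 rows; each row shifts and turns the commanded pose from where the row before left it; what a row does not reach is not made up. A row lasts 1/12 s, in which the tool goes at most 41.7 mm and 7.16 degrees, less where a joint would pass 70% of its speed; a pose out of reach is approached as far as the arm can. A call with a gripper value outside its range is refused whole. The fingers move at their own pace and stop on an object; "squeeze" is the grip in N (left out, the last holds). Time passes only in rows, so rows that do not move let the fingers close. It gives the time, the measured TCP pose, the force, the opening and the grip force at its end, in the units of the state.
- get_obs(): the state, without advancing time (a new reading comes with each control period).
- camera(name): name is "side" or "top"; returns a dict with "pixels" (400x640x3 uint8, red, green, blue), "fx", "fy", "cx", "cy" (pixels), "R" (3x3) and "t" (3): a world point X has camera coordinates R X + t. Camera axes: x right, y down, z forward; pixel columns grow to the right and rows downward; lengths in mm; the calibration is good to about 2 mm. A picture is of the moment at which its call begins. There is no depth.
- close_job(): hands the job in; it is judged then, once.
The state is a dict: "clock": time; "joint_pos": joint angles; "dq": joint speeds; "joint_torque": joint torques, N m; "eef_pos": TCP position; "tcp_rot": TCP orientation; "contact_force": force on the tool from outside, world axes, zero at the start; "wrist_torque": the same for the moment, N m; "opening": finger opening in mm; "finger_force": force on a finger pad.
Only numpy, scipy, OpenCV 4.12 (cv2) and the standard library are available. Lean on these libraries where they do the work, as an engineer would, in place of code of your own. Each camera call takes 0.05 s, during which the arm holds its last target. There are 200 camera calls.

TASK

Load the small squat jar, the small paper tape roll and the wooden hand stamp into the open grey tub, in any order. Then pick up the white lid by its grip bar, set it square on the tub and press down until both end clips snap over it and it is fully home. Keep pressing: the job finishes with the gripper still closed on the grip bar and pushing the lid down steadily with about 10 N; leave all the other things on the table where they are.

Things in the scene. Friction and masses are not known exactly. Their poses are not given: they have to be found in the camera images.
- tub: Open grey plastic tub, fixed to the table, outside 178 (x) x 140 (y) x 66 mm tall, walls and floor 4 mm, inside 170 x 132 x 62 mm. Origin under its centre, z up. In the middle of each short (x) end stands a black sprung clip, 36 mm wide along y, up to 83 mm above the table, out to 111 mm from the tub's centre. Its round nose (radius 7 mm, 75 mm above the table) gives outwards as the lid passes.
- tub_floor (a point): Centre of the tub's inner floor, 4 mm above the table; axes as the tub's.
- tub_rim (a point): Centre of the tub's mouth at rim height, 66 mm above the table; axes as the tub's. The clip noses overhang the lid's ends by 2.5 mm. Laid on the tub, the lid first rests on the noses, 13 mm too high; about 6 to 12 N of push takes it past them, then the force drops suddenly and the lid falls home, its plate on the rim.
- lid_grip (a point): Centre of the grip bar of the loose white plastic lid (0.15 kg), which starts right way up on the table. The bar stands mid-plate: 70 mm long along the lid's y (across the plate), 16 mm thick (x), 44 mm tall, so this point is 22 mm below its top, 22 mm above the plate's top. It starts 45 mm above the table; seated on the tub it is 93 mm up. The lid fits either way round, its x along the tub's x.
- lid_plate (a point): Centre of the underside of the lid's plate (176 x 138 x 5 mm, round 3 mm beads along its short ends), 27 mm below lid_grip. Four tapered lugs near the corners reach 18 mm below the plate (tip radius 4, root 7 mm) and guide it into the tub's mouth with 5 mm of play at the tips, 2 (x) and 3.5 mm (y) at the roots. Lid home: this point is at tub_rim.
- jar_mid (a point): Centre of the small squat jar: clear plastic with a white screw cap, 42 mm across, 40 mm tall, standing upright; its point is 20 mm above its underside. About 0.07 kg.
- roll_mid (a point): Centre of the small paper tape roll lying flat: a ring 46 mm outside, 32 mm inside, 34 mm tall; the point is on its axis 17 mm above its underside. About 0.05 kg.
- stamp_mid (a point): Centre of the wooden hand stamp, 42 mm tall in all, point 21 mm above its underside, standing upright. Foot 30 (its x) x 50 (its y) x 16 mm with a black rubber face below; on it a wooden handle block 18 (x) x 40 (y) x 26 mm, to be pinched across its 18 mm. About 0.06 kg.
- jar: The squat jar again (origin at the centre of its underside).
- roll: The small tape roll again (origin at the centre of its underside).
- stamp: The stamp again (origin at the centre of its underside).
- lid: The lid again (origin on its axis, level with the lug tips, 45 mm below lid_grip).
- tall_bottle: Bystander: blue bottle, 60 mm across, 150 mm tall; origin under its centre. Leave it.
- big_roll: Bystander: large cardboard-brown tape roll lying flat, 100 mm across, 48 mm tall; origin under its centre. Leave it.
- brush_pot: Bystander: steel cup, 72 mm across, 90 mm tall; origin under its centre. Leave it.
- tall_jar: Bystander: tall jar with black cap, 52 mm across, 100 mm tall; origin under its centre. Leave it.
- brush: Bystander: brush lying on the table near the far edge. Leave it.
- stapler: Bystander: black stapler, 120 x 34 x 40 mm; origin under its centre. Leave it.
- eraser: Bystander: dark eraser, 55 x 26 x 16 mm; origin under its centre. Leave it.
Things that resemble listed ones, but are neither listed nor needed, are in the scene too. Leave any blue look-alike of the tub alone.

How it is judged (in metres and radians):
On the way, in this order (a step that is already met when the one before it is completed fails the run):
1. the jar, the roll and the stamp all lie released and at rest in the tub, below its rim (x of jar_mid in the frame of tub_floor between -0.083 and 0.083 m and y of jar_mid in the frame of tub_floor between -0.064 and 0.064 m and z of jar_mid in the frame of tub_floor between 0.005 and 0.05 m and x of roll_mid in the frame of tub_floor between -0.083 and 0.083 m and y of roll_mid in the frame of tub_floor between -0.064 and 0.064 m and z of roll_mid in the frame of tub_floor between 0.005 and 0.05 m and x of stamp_mid in the frame of tub_floor between -0.083 and 0.083 m and y of stamp_mid in the frame of tub_floor between -0.064 and 0.064 m and z of stamp_mid in the frame of tub_floor between 0.005 and 0.05 m and linear speed of each of jar, roll, stamp below 0.03 m/s and contact force between the fingers and jar below 0.1 N and contact force between the fingers and roll below 0.1 N and contact force between the fingers and stamp below 0.1 N), for 0.2 s.
2. the lid is snapped fully home on the tub (z of lid_plate in the frame of tub_rim between -0.003 and 0.003 m and horizontal distance between lid_plate and tub_rim below 0.006 m and angle between the x axis of lid_plate and the x axis of tub_rim, either way round below 0.06 rad and angle between lid_plate's own z axis and vertical below 0.04 rad and x of jar_mid in the frame of tub_floor between -0.083 and 0.083 m and y of jar_mid in the frame of tub_floor between -0.064 and 0.064 m and z of jar_mid in the frame of tub_floor between 0.005 and 0.05 m and x of roll_mid in the frame of tub_floor between -0.083 and 0.083 m and y of roll_mid in the frame of tub_floor between -0.064 and 0.064 m and z of roll_mid in the frame of tub_floor between 0.005 and 0.05 m and x of stamp_mid in the frame of tub_floor between -0.083 and 0.083 m and y of stamp_mid in the frame of tub_floor between -0.064 and 0.064 m and z of stamp_mid in the frame of tub_floor between 0.005 and 0.05 m), for 0.2 s.
At the end, for the whole second after the job is handed in: Jar, roll and stamp still in the tub; lid home: plate within 3 mm of the rim, 6 mm of centre, 0.06 rad of the tub's direction, level to 0.04 rad; gripper still on the grip bar (grasp point at most 8 mm above its top, 45 mm along), pressing lid on tub with over 5 N through the last second (all of step 2 and linear speed of each of jar, roll, stamp below 0.03 m/s and z of the grasp point in the frame of lid_grip between -0.03 and 0.03 m and x of the grasp point in the frame of lid_grip between -0.02 and 0.02 m and y of the grasp point in the frame of lid_grip between -0.045 and 0.045 m and contact force between the fingers and lid above 2 N and contact force between lid and tub above 5 N); the arm keeps its last pose, push and grip.
It fails at once if one of the other things on the table is moved by more than 30 mm (distance of any of tall_bottle, big_roll, brush_pot, tall_jar, brush, stapler, eraser from where it was at the start of the episode above 0.03 m).
It also fails if it takes over 72 s, if anything falls off the work surface, if the arm or the gripper's body presses on something with over 40 N, if the wrist force passes 120 N, or if a joint passes its speed limit or range.

## Working session

There is one attempt and no reset: what is moved stays moved. The work goes in short steps, Python scripts to look and compute and a tool call to move; the robot and the scene stay as the last step left them, time stands still between calls to the robot, and variables do not carry over. Pictures are saved under pics/ and viewed, at most 10 in all, crops included, and the job is handed in when it is done.

Besides the shell and the picture viewer there is one more tool, called after "Request:" as name([rows], argument=value, ...), one row to a line, values as JSON. apply_moves: Moves the arm, as the interface text tells. Its arguments: {"type":"object","properties":{"moves":{"type":"array"},"squeeze":{"type":"number"}},"required":["moves"]}

```bash
mkdir -p pics
python3 - <<'E'
from rig import *
import cv2,pickle
for n in("top","side"):
    c=camera(n);cv2.imwrite(f"pics/{n}0.png",c["pixels"][:,:,::-1]);pickle.dump(c,open(n+".pkl","wb"))
    print(n,c["fx"],c["fy"],c["cx"],c["cy"],c["R"],c["t"])
print(get_obs())
E
```

```text
top 365.97179938974926 365.97179938974926 327.11903118875034 204.11653481826002 [[-0.03818636 -0.99926889  0.00186563]
 [-0.97921095  0.03704752 -0.19943269]
 [ 0.19921777 -0.00944246 -0.97990975]] [  6.57154305 484.15848499 877.46114989]
side 451.26387215376707 451.26387215376707 312.7443041733228 205.80327040963869 [[ 0.76069217 -0.6490646   0.00791042]
 [-0.50300401 -0.59712696 -0.62484106]
 [ 0.41028574  0.47133273 -0.7807119 ]] [-372.99821355  290.64730657 1258.01297696]
{'clock': 0.1, 'joint_pos': array([ 1.22637286e+00,  3.00427710e-01,  1.52153630e+00,  1.76366754e-05,
        1.32067955e+00, -6.65671945e-02]), 'dq': array([-0.00048911, -0.00257922, -0.00155422, -0.00092356, -0.00133231,
        0.00023735]), 'joint_torque': array([ 3.90042042e-04, -5.44383609e+01, -3.62361217e+01, -1.38228061e-04,
        3.23103966e-03,  1.85173775e-05]), 'eef_pos': array([150.78152162, 528.73618639, 255.7640411 ]), 'tcp_rot': array([ 1.38483806e-01,  9.90364559e-01, -5.12652868e-04, -1.15582538e-04]), 'contact_force': array([-0.02414446,  0.42356612,  0.94684848]), 'wrist_torque': array([ 0.00394504, -0.02119256, -0.00704796]), 'finger_force': 0.0, 'opening': 85.64713025306254}
```

View pics/top0.png

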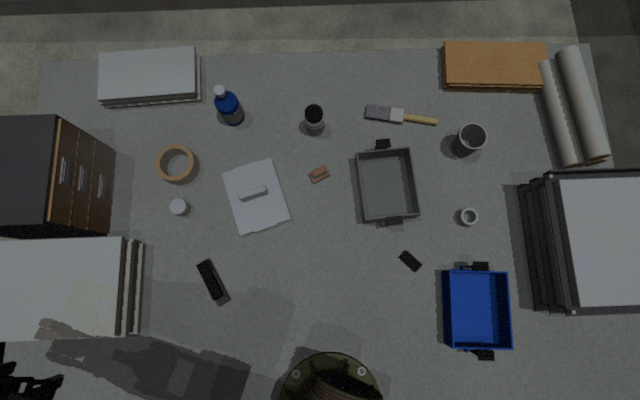

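View pics/side0.png

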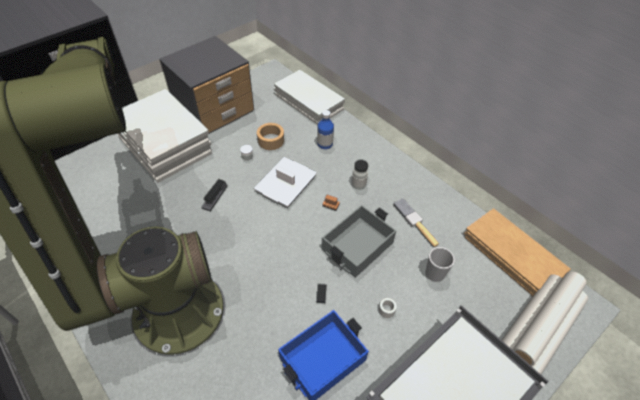

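The top view shows lid at about (256,196), the jar (179,207), stamp (319,174), roll (469,216) and tub (388,185). The blue look-alike is at (478,310). The side view shows the same things. I'll zoom in on both for corner pixels.

```bash
cat > h.py <<'E'
import numpy as np,cv2,pickle
def load(n): return pickle.load(open(n+".pkl","rb"))
def proj(c,X):
    p=np.atleast_2d(X)@np.array(c["R"]).T+c["t"]
    return np.c_[c["fx"]*p[:,0]/p[:,2]+c["cx"],c["fy"]*p[:,1]/p[:,2]+c["cy"]]
def ray(c,uv,z):
    uv=np.atleast_2d(uv);d=np.c_[(uv[:,0]-c["cx"])/c["fx"],(uv[:,1]-c["cy"])/c["fy"],np.ones(len(uv))]@np.array(c["R"])
    o=-np.array(c["R"]).T@c["t"];return o+d*((z-o[2])/d[:,2])[:,None]
def crop(c,u0,v0,w,h,s,name,gain=1.6):
    im=cv2.convertScaleAbs(c["pixels"][v0:v0+h,u0:u0+w,::-1],alpha=gain)
    im=cv2.resize(im,None,fx=s,fy=s,interpolation=cv2.INTER_CUBIC)
    for u in range(-(-u0//20)*20,u0+w,20): cv2.line(im,(int((u-u0+.5)*s),0),(int((u-u0+.5)*s),6),(0,0,255),1);cv2.putText(im,str(u),(int((u-u0)*s),16),0,.35,(0,0,255))
    for v in range(-(-v0//20)*20,v0+h,20): cv2.line(im,(0,int((v-v0+.5)*s)),(6,int((v-v0+.5)*s)),(0,0,255),1);cv2.putText(im,str(v),(8,int((v-v0+.5)*s)),0,.35,(0,0,255))
    cv2.imwrite(name,im)
E
python3 - <<'E'
from h import *
crop(load("top"),160,130,160,115,5,"pics/t1.png",1.3)
crop(load("top"),340,130,150,115,5,"pics/t2.png",2)
crop(load("side"),230,130,200,150,4,"pics/s1.png",1.3)
E
```

```text
(no output)
```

View pics/t1.png

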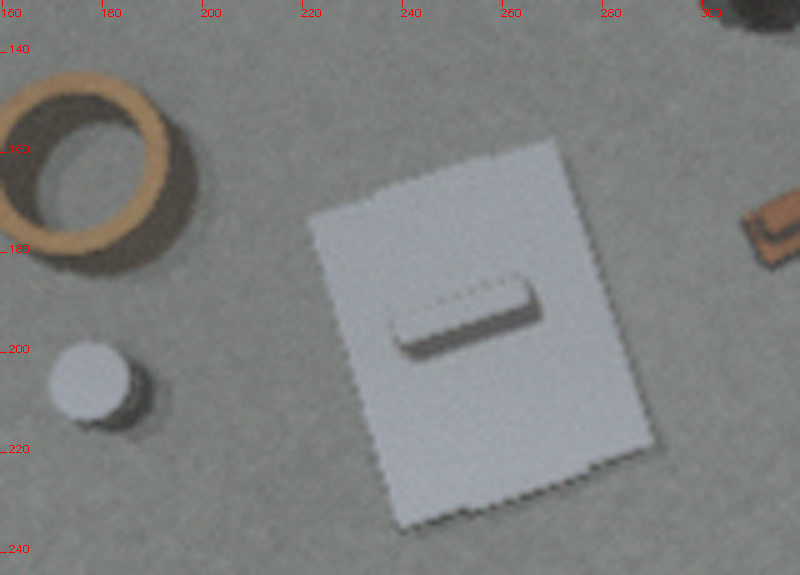

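View pics/t2.png

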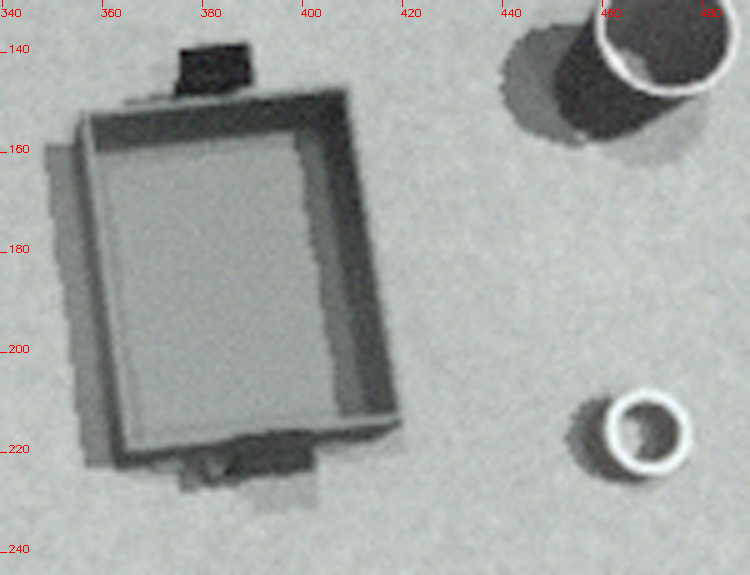

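View pics/s1.png

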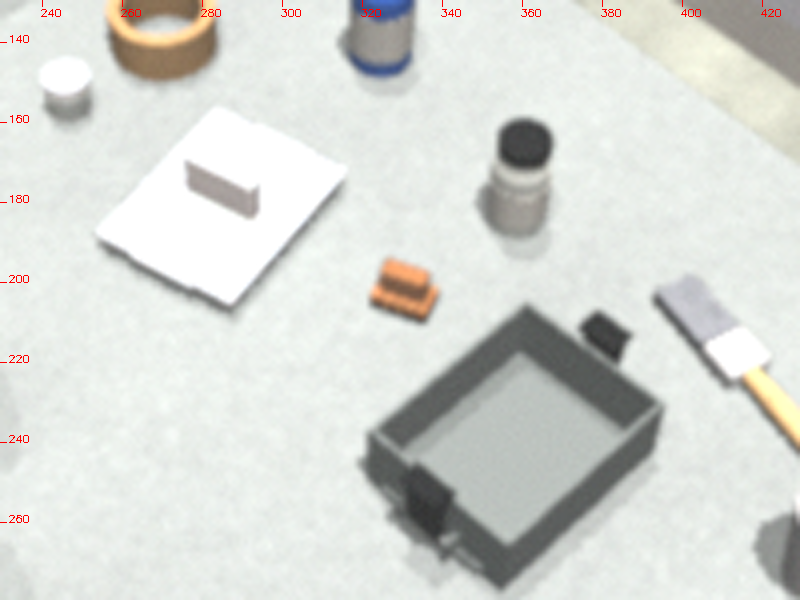

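t1 shows the lid's plate corners at crop pixels (309,217), (555,138), (655,443), (402,530) and the jar cap at (90,381). t2 shows the tub rim corners near (77,111), (349,89), (402,424) and the roll at (649,432). s1 shows the same from the side, with the stamp at about (405,290). Next I'll fit poses to these.

```bash
cat > fit.py <<'E'
from h import *
from scipy.optimize import least_squares,minimize
T,S=load("top"),load("side")
t1=lambda a:np.array(a)/5+[159.5,129.5]
t2=lambda a:np.array(a)/5+[339.5,129.5]
s1=lambda a:np.array(a)/4+[229.5,129.5]
def tf(p,M):
    c,s=np.cos(p[2]),np.sin(p[2]);return np.array(M,float)@np.array([[c,s,0],[-s,c,0],[0,0,1]])+[p[0],p[1],0]
def fit(name,obs,p0):
    f=lambda p:np.concatenate([(proj(c,tf(p,M))-uv).ravel() for c,M,uv in obs])
    r=least_squares(f,p0,loss="soft_l1");print(name,r.x.round(3),f(r.x).round(1))
    for o in obs: print("   one cam",least_squares(lambda p:(proj(o[0],tf(p,o[1]))-o[2]).ravel(),r.x).x.round(3))
    return r.x
def box(x,y,z): return [[x,y,z],[x,-y,z],[-x,-y,z],[-x,y,z]]
L=box(88,69,23); B=box(89,70,66)
# order: top view up=+x,left=+y: (+,+)=upleft,(+,-)=upright,(-,-)=lowright,(-,+)=lowleft
fit("lid",[(T,L,t1([(309,217),(555,138),(655,443),(402,530)])),(S,L,s1([(219,106),(348,170),(232,313),(97,235)]))],[400,200,.3])
fit("tub",[(T,B[:3],t2([(77,111),(349,89),(402,424)])),(S,B[:2]+B[3:],s1([(527,304),(664,405),(368,432)]))],[400,-150,.1])
for n,c,uv,z in(("jar",T,t1((90,381)),40),("jar",S,s1((66,76)),40),("roll",T,t2((649,432)),34)): print(n,ray(c,uv,z).round(1))
# stamp: colour mask IoU
def mask(c,roi):
    h=cv2.cvtColor(c["pixels"],cv2.COLOR_RGB2HSV);m=((h[...,0]<16)&(h[...,1]>75)).astype(np.uint8)
    k=np.zeros_like(m);u,v,w,q=roi;k[v:v+q,u:u+w]=1;return m*k
ms=[mask(T,(302,160,35,30)),mask(S,(315,185,30,30))];print([m.sum() for m in ms])
hull=[box(15,25,4)+box(15,25,16),box(9,20,16)+box(9,20,42)]
def iou(p):
    s=0
    for c,m in zip((T,S),ms):
        k=np.zeros((3200//1,5120),np.uint8)[:400*4,:640*4]
        for H in hull: cv2.fillConvexPoly(k,cv2.convexHull(((proj(c,tf(p,H))+.5)*4).round().astype(np.int32)),1)
        M=cv2.resize(m,None,fx=4,fy=4,interpolation=0);s-=(k&M).sum()/(k|M).sum()
    return s
u,v=np.argwhere(ms[0]).mean(0)[::-1];c0=ray(T,(u,v),20)[0]
r=min((minimize(iou,[c0[0],c0[1],y],method="Nelder-Mead",options=dict(initial_simplex=np.array([[c0[0],c0[1],y],[c0[0]+6,c0[1],y],[c0[0],c0[1]+6,y],[c0[0],c0[1],y+.25]]))) for y in(-1,-.5,0,.5,1,1.5)),key=lambda r:r.fun);print("stamp",r.x,r.fun)
for n,c,uv in(("bigroll",T,(176,163)),("stapler",T,(210,280)),("talljar base",T,(314,130)),("eraser",T,(410,261)),("blue",T,(478,310)),("bottle",T,(235,120)),("pot",T,(462,152))): print(n,ray(c,uv,20).round(0))
E
python3 fit.py
```

```text
lid [5.19019e+02 1.74086e+02 2.93000e-01] [-0.4  0.3  0.3 -0.   0.5  0.5 -0.3  0.4 -0.   0.4  0.5 -0.   0.4 -2.5
  0.3 -0.5]
   one cam [5.1985e+02 1.7413e+02 2.9400e-01]
   one cam [5.16178e+02 1.72114e+02 2.91000e-01]
tub [ 5.28829e+02 -1.65057e+02  6.80000e-02] [ 0.5  0.6  0.3 -0.5  0.6  0.5 -0.2 -1.5  0.4 -0.6 -0.5 -1. ]
   one cam [ 5.29638e+02 -1.63797e+02  6.30000e-02]
   one cam [ 5.26588e+02 -1.68108e+02  7.30000e-02]
jar [[496.2 369.7  40. ]]
jar [[493.8 370.   40. ]]
roll [[ 442.6 -374.1   34. ]]
[np.uint64(139), np.uint64(160)]
stamp [5.74665221e+02 7.35262499e+00 5.00013105e-01] -1.3853482826697112
bigroll [[617. 387.  20.]]
stapler [[307. 288.  20.]]
talljar base [[697.  16.  20.]]
eraser [[ 335. -216.   20.]]
blue [[ 209. -374.   20.]]
bottle [[734. 231.  20.]]
pot [[ 619. -380.   20.]]
```

Request:
apply_moves([
  {"delta_pos": [0.0287, -0.01325, -0.012], "rot": [0, 0, 0], "gripper": 1},
  {"delta_pos": [0.0287, -0.01325, -0.012], "rot": [0, 0, 0], "gripper": 1},
  {"delta_pos": [0.0287, -0.01325, -0.012], "rot": [0, 0, 0], "gripper": 1},
  {"delta_pos": [0.0287, -0.01325, -0.012], "rot": [0, 0, 0], "gripper": 1},
  {"delta_pos": [0.0287, -0.01325, -0.012], "rot": [0, 0, 0], "gripper": 1},
  {"delta_pos": [0.0287, -0.01325, -0.012], "rot": [0, 0, 0], "gripper": 1},
  {"delta_pos": [0.0287, -0.01325, -0.012], "rot": [0, 0, 0], "gripper": 1},
  {"delta_pos": [0.0287, -0.01325, -0.012], "rot": [0, 0, 0], "gripper": 1},
  {"delta_pos": [0.0287, -0.01325, -0.012], "rot": [0, 0, 0], "gripper": 1},
  {"delta_pos": [0.0287, -0.01325, -0.012], "rot": [0, 0, 0], "gripper": 1},
  {"delta_pos": [0.0287, -0.01325, -0.012], "rot": [0, 0, 0], "gripper": 1},
  {"delta_pos": [0.0287, -0.01325, -0.012], "rot": [0, 0, 0], "gripper": 1},
  {"delta_pos": [0, 0, 0], "rot": [0, 0, 0], "gripper": 1},
  {"delta_pos": [0, 0, 0], "rot": [0, 0, 0], "gripper": 1},
], squeeze=30)

```text
clock: 1.27
eef_pos: [495.9, 368.7, 110.9]
tcp_rot: [0.14, 0.99, -0.001, -0.001]
contact_force: [-0.3, 0.0, 0.5]
opening: 84.8
finger_force: 0.0
```

Request:
apply_moves([
  {"delta_pos": [0, 0.001, -0.025], "rot": [0, 0, 0], "gripper": 1},
  {"delta_pos": [0, 0, -0.025], "rot": [0, 0, 0], "gripper": 1},
  {"delta_pos": [0, 0, -0.015], "rot": [0, 0, 0], "gripper": 1},
  {"delta_pos": [0, 0, -0.01], "rot": [0, 0, 0], "gripper": 1},
  {"delta_pos": [0, 0, 0], "rot": [0, 0, 0], "gripper": -1},
  {"delta_pos": [0, 0, 0], "rot": [0, 0, 0], "gripper": -1},
  {"delta_pos": [0, 0, 0], "rot": [0, 0, 0], "gripper": -1},
  {"delta_pos": [0, 0, 0], "rot": [0, 0, 0], "gripper": -1},
  {"delta_pos": [0, 0, 0], "rot": [0, 0, 0], "gripper": -1},
  {"delta_pos": [0, 0, 0], "rot": [0, 0, 0], "gripper": -1},
  {"delta_pos": [0, 0, 0], "rot": [0, 0, 0], "gripper": -1},
  {"delta_pos": [0, 0, 0], "rot": [0, 0, 0], "gripper": -1},
])

```text
clock: 2.27
eef_pos: [495.7, 371.5, 38.9]
tcp_rot: [0.138, 0.99, 0.001, 0.001]
contact_force: [-2.1, 0.7, 6.5]
opening: 41.4
finger_force: 30.4
```

Request:
apply_moves([
  {"delta_pos": [0, 0, 0.03], "rot": [0, 0, 0], "gripper": -1},
  {"delta_pos": [0, 0, 0.035], "rot": [0, 0, 0], "gripper": -1},
  {"delta_pos": [0, 0, 0.035], "rot": [0, 0, 0], "gripper": -1},
  {"delta_pos": [0, -0.02, 0.02], "rot": [0, 0, 0], "gripper": -1},
  {"delta_pos": [-0.002, -0.04, 0], "rot": [0, 0, 2], "gripper": -1},
  {"delta_pos": [-0.002, -0.04, 0], "rot": [0, 0, 2], "gripper": -1},
  {"delta_pos": [-0.002, -0.04, 0], "rot": [0, 0, 2], "gripper": -1},
  {"delta_pos": [-0.002, -0.04, 0], "rot": [0, 0, 2], "gripper": -1},
  {"delta_pos": [-0.002, -0.04, 0], "rot": [0, 0, 2], "gripper": -1},
  {"delta_pos": [-0.002, -0.04, 0], "rot": [0, 0, 2], "gripper": -1},
  {"delta_pos": [-0.002, -0.04, 0], "rot": [0, 0, 2], "gripper": -1},
  {"delta_pos": [-0.002, -0.04, 0], "rot": [0, 0, 2], "gripper": -1},
  {"delta_pos": [-0.002, -0.04, 0], "rot": [0, 0, 2], "gripper": -1},
  {"delta_pos": [-0.002, -0.04, 0], "rot": [0, 0, 2], "gripper": -1},
  {"delta_pos": [0, -0.04, 0], "rot": [0, 0, 0], "gripper": -1},
  {"delta_pos": [0, -0.04, 0], "rot": [0, 0, 0], "gripper": -1},
  {"delta_pos": [0, -0.04, 0], "rot": [0, 0, 0], "gripper": -1},
  {"delta_pos": [0, 0, 0], "rot": [0, 0, 0], "gripper": -1},
  {"delta_pos": [0, 0, 0], "rot": [0, 0, 0], "gripper": -1},
])

```text
clock: 3.85
eef_pos: [475.0, -170.8, 157.6]
tcp_rot: [-0.034, 0.999, -0.0, 0.0]
contact_force: [-0.4, -0.5, -1.3]
opening: 40.9
finger_force: 31.0
```

Request:
apply_moves([
  {"delta_pos": [0, 0.002, -0.03], "rot": [0, 0, 0], "gripper": -1},
  {"delta_pos": [0, 0, -0.03], "rot": [0, 0, 0], "gripper": -1},
  {"delta_pos": [0, 0, -0.025], "rot": [0, 0, 0], "gripper": -1},
  {"delta_pos": [0, 0, -0.015], "rot": [0, 0, 0], "gripper": -1},
  {"delta_pos": [0, 0, -0.01], "rot": [0, 0, 0], "gripper": -1},
  {"delta_pos": [0, 0, -0.003], "rot": [0, 0, 0], "gripper": -1},
  {"delta_pos": [0, 0, 0], "rot": [0, 0, 0], "gripper": -1},
  {"delta_pos": [0, 0, 0], "rot": [0, 0, 0], "gripper": -1},
])

```text
clock: 4.52
eef_pos: [475.8, -167.0, 45.3]
tcp_rot: [-0.036, 0.999, -0.0, 0.001]
contact_force: [-0.3, -0.4, -0.5]
opening: 40.5
finger_force: 31.0
```

Request:
apply_moves([
  {"delta_pos": [0, 0, -0.001], "rot": [0, 0, 0], "gripper": 0.4},
  {"delta_pos": [0, 0, 0], "rot": [0, 0, 0], "gripper": 0.5},
  {"delta_pos": [0, 0, 0], "rot": [0, 0, 0], "gripper": 0.5},
  {"delta_pos": [0, 0, 0], "rot": [0, 0, 0], "gripper": 0.5},
  {"delta_pos": [0, 0, 0], "rot": [0, 0, 0], "gripper": 0.5},
  {"delta_pos": [0, 0, 0.02], "rot": [0, 0, 0], "gripper": 0.5},
  {"delta_pos": [0, 0, 0.035], "rot": [0, 0, 0], "gripper": 0.5},
  {"delta_pos": [0, 0, 0.035], "rot": [0, 0, 0], "gripper": 0.5},
  {"delta_pos": [0.01, 0.0175, 0.02], "rot": [0, 0, -6.53], "gripper": 0.2},
  {"delta_pos": [0.01, 0.0175, 0], "rot": [0, 0, -6.53], "gripper": 0.2},
  {"delta_pos": [0.01, 0.0175, 0], "rot": [0, 0, -6.53], "gripper": 0.2},
  {"delta_pos": [0.01, 0.0175, 0], "rot": [0, 0, -6.53], "gripper": 0.2},
  {"delta_pos": [0.01, 0.0175, 0], "rot": [0, 0, -6.53], "gripper": 0.2},
  {"delta_pos": [0.01, 0.0175, 0], "rot": [0, 0, -6.53], "gripper": 0.2},
  {"delta_pos": [0.01, 0.0175, 0], "rot": [0, 0, -6.53], "gripper": 0.2},
  {"delta_pos": [0.01, 0.0175, 0], "rot": [0, 0, -6.53], "gripper": 0.2},
  {"delta_pos": [0.01, 0.0175, 0], "rot": [0, 0, -6.53], "gripper": 0.2},
  {"delta_pos": [0.01, 0.0175, 0], "rot": [0, 0, -6.53], "gripper": 0.2},
  {"delta_pos": [0, 0, 0], "rot": [0, 0, 0], "gripper": 0.2},
])

```text
clock: 6.1
eef_pos: [576.2, 10.4, 153.3]
tcp_rot: [0.512, 0.859, 0.0, 0.0]
contact_force: [-0.7, -1.1, 0.3]
opening: 51.5
finger_force: 0.0
```

Request:
apply_moves([
  {"delta_pos": [-0.001, -0.003, -0.035], "rot": [0, 0, 0], "gripper": 0.2},
  {"delta_pos": [0, 0, -0.035], "rot": [0, 0, 0], "gripper": 0.2},
  {"delta_pos": [0, 0, -0.02], "rot": [0, 0, 0], "gripper": 0.2},
  {"delta_pos": [0, 0, -0.015], "rot": [0, 0, 0], "gripper": 0.2},
  {"delta_pos": [0, 0, -0.005], "rot": [0, 0, 0], "gripper": 0.2},
  {"delta_pos": [0, 0, 0], "rot": [0, 0, 0], "gripper": -1},
  {"delta_pos": [0, 0, 0], "rot": [0, 0, 0], "gripper": -1},
  {"delta_pos": [0, 0, 0], "rot": [0, 0, 0], "gripper": -1},
  {"delta_pos": [0, 0, 0], "rot": [0, 0, 0], "gripper": -1},
  {"delta_pos": [0, 0, 0], "rot": [0, 0, 0], "gripper": -1},
  {"delta_pos": [0, 0, 0], "rot": [0, 0, 0], "gripper": -1},
  {"delta_pos": [0, 0, 0], "rot": [0, 0, 0], "gripper": -1},
])

```text
clock: 7.1
eef_pos: [574.9, 4.8, 44.6]
tcp_rot: [0.509, 0.861, 0.0, 0.001]
contact_force: [-0.6, -1.2, 7.2]
opening: 17.5
finger_force: 34.0
```

Request:
apply_moves([
  {"delta_pos": [0, 0, 0.03], "rot": [0, 0, 0], "gripper": -1},
  {"delta_pos": [0, 0, 0.035], "rot": [0, 0, 0], "gripper": -1},
  {"delta_pos": [0, 0, 0.035], "rot": [0, 0, 0], "gripper": -1},
  {"delta_pos": [0, 0, 0.015], "rot": [0, 0, 0], "gripper": -1},
  {"delta_pos": [-0.005, -0.017, 0], "rot": [0, 0, 6.53], "gripper": -1},
  {"delta_pos": [-0.005, -0.017, 0], "rot": [0, 0, 6.53], "gripper": -1},
  {"delta_pos": [-0.005, -0.017, 0], "rot": [0, 0, 6.53], "gripper": -1},
  {"delta_pos": [-0.005, -0.017, 0], "rot": [0, 0, 6.53], "gripper": -1},
  {"delta_pos": [-0.005, -0.017, 0], "rot": [0, 0, 6.53], "gripper": -1},
  {"delta_pos": [-0.005, -0.017, 0], "rot": [0, 0, 6.53], "gripper": -1},
  {"delta_pos": [-0.005, -0.017, 0], "rot": [0, 0, 6.53], "gripper": -1},
  {"delta_pos": [-0.005, -0.017, 0], "rot": [0, 0, 6.53], "gripper": -1},
  {"delta_pos": [-0.005, -0.017, 0], "rot": [0, 0, 6.53], "gripper": -1},
  {"delta_pos": [-0.004, -0.017, 0], "rot": [0, 0, 6.53], "gripper": -1},
  {"delta_pos": [0, 0, 0], "rot": [0, 0, 0], "gripper": -1},
  {"delta_pos": [0, 0, 0], "rot": [0, 0, 0], "gripper": -1},
])

```text
clock: 8.43
eef_pos: [525.1, -165.5, 158.6]
tcp_rot: [-0.034, 0.999, -0.0, 0.0]
contact_force: [-0.0, 0.7, -0.2]
opening: 17.2
finger_force: 32.9
```

Run:
```python
from rig import *
from h import *
a,b=camera("top"),camera("side")
crop(a,330,110,150,130,4,"pics/a1.png",2);crop(b,300,130,130,150,4,"pics/a2.png",1.3)
x,y=cv2.imread("pics/a1.png"),cv2.imread("pics/a2.png")
x=x[:,:400];
im=np.zeros((600,800,3),np.uint8);im[:x.shape[0],:400]=x;y=y[:,:400];im[:y.shape[0],400:]=y;cv2.imwrite("pics/a.png",im)
```

```text
(no output)
```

View pics/a.png

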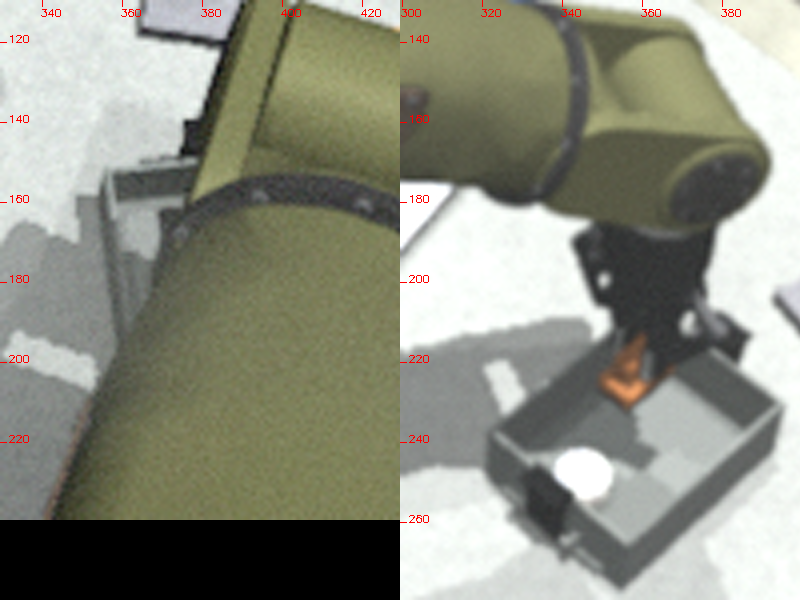

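The side view shows the jar upright in the tub with its cap at about pixel (345,248), and the stamp hanging level in the fingers. I'll check the jar's position and refine the tub's.

Run:
```python
from h import *
c=load("side");p=ray(c,(345.2,248),44)[0];print(p)
d=p[:2]-[528,-166];print(d@[.9977,.068],d@[-.068,.9977])
print(proj(c,[[475,-168.7,44],[526,-165,46]]))
```

```text
[ 473.36845102 -167.7084412    44.        ]
-54.62207042342144 2.010433545742312
[[345.8302575  247.91659673]
 [357.39669474 237.60428144]]
```

Request:
apply_moves([
  {"delta_pos": [0.001, 0, -0.03], "rot": [0, 0, 0], "gripper": -1},
  {"delta_pos": [0, 0, -0.03], "rot": [0, 0, 0], "gripper": -1},
  {"delta_pos": [0, 0, -0.025], "rot": [0, 0, 0], "gripper": -1},
  {"delta_pos": [0, 0, -0.013], "rot": [0, 0, 0], "gripper": -1},
  {"delta_pos": [0, 0, -0.007], "rot": [0, 0, 0], "gripper": -1},
  {"delta_pos": [0, 0, -0.003], "rot": [0, 0, 0], "gripper": -1},
  {"delta_pos": [0, 0, 0], "rot": [0, 0, 0], "gripper": -1},
  {"delta_pos": [0, 0, 0], "rot": [0, 0, 0], "gripper": -1},
  {"delta_pos": [0, 0, 0], "rot": [0, 0, 0], "gripper": -0.2},
  {"delta_pos": [0, 0, 0], "rot": [0, 0, 0], "gripper": -0.2},
  {"delta_pos": [0, 0, 0], "rot": [0, 0, 0], "gripper": -0.2},
  {"delta_pos": [0, 0, 0], "rot": [0, 0, 0], "gripper": -0.2},
  {"delta_pos": [0, 0, 0.02], "rot": [0, 0, 0], "gripper": -0.2},
  {"delta_pos": [0, 0, 0.035], "rot": [0, 0, 0], "gripper": -0.2},
  {"delta_pos": [0, 0, 0.035], "rot": [0, 0, 0], "gripper": -0.2},
  {"delta_pos": [0, 0, 0.025], "rot": [0, 0, 0], "gripper": 0.2},
])

```text
clock: 9.87
eef_pos: [526.6, -165.2, 168.4]
tcp_rot: [-0.036, 0.999, -0.0, 0.001]
contact_force: [0.6, 0.0, 0.5]
opening: 45.0
finger_force: 0.0
```

Request:
apply_moves([
  {"delta_pos": [-0.0105, -0.026, 0], "rot": [0, 0, -3.75], "gripper": 1},
  {"delta_pos": [-0.0105, -0.026, 0], "rot": [0, 0, -3.75], "gripper": 1},
  {"delta_pos": [-0.0105, -0.026, 0], "rot": [0, 0, -3.75], "gripper": 1},
  {"delta_pos": [-0.0105, -0.026, 0], "rot": [0, 0, -3.75], "gripper": 1},
  {"delta_pos": [-0.0105, -0.026, 0], "rot": [0, 0, -3.75], "gripper": 1},
  {"delta_pos": [-0.0105, -0.026, 0], "rot": [0, 0, -3.75], "gripper": 1},
  {"delta_pos": [-0.0105, -0.026, 0], "rot": [0, 0, -3.75], "gripper": 1},
  {"delta_pos": [-0.0105, -0.027, 0], "rot": [0, 0, -3.75], "gripper": 1},
  {"delta_pos": [0, 0, -0.03], "rot": [0, 0, 0], "gripper": 1},
  {"delta_pos": [0, 0, -0.035], "rot": [0, 0, 0], "gripper": 1},
  {"delta_pos": [0, 0, -0.025], "rot": [0, 0, 0], "gripper": 1},
  {"delta_pos": [0, 0, 0], "rot": [0, 0, 0], "gripper": 1},
])

```text
clock: 10.87
eef_pos: [440.3, -372.6, 70.5]
tcp_rot: [0.224, 0.974, 0.002, -0.003]
contact_force: [0.9, 0.3, -0.9]
opening: 85.2
finger_force: 0.0
```

Request:
apply_moves([
  {"delta_pos": [0.002, -0.001, -0.02], "rot": [0, 0, 0], "gripper": 1},
  {"delta_pos": [0, 0, -0.01], "rot": [0, 0, 0], "gripper": 1},
  {"delta_pos": [0, 0, -0.006], "rot": [0, 0, 0], "gripper": 1},
  {"delta_pos": [0, 0, 0], "rot": [0, 0, 0], "gripper": 1},
  {"delta_pos": [0, 0, 0], "rot": [0, 0, 0], "gripper": -1},
  {"delta_pos": [0, 0, 0], "rot": [0, 0, 0], "gripper": -1},
  {"delta_pos": [0, 0, 0], "rot": [0, 0, 0], "gripper": -1},
  {"delta_pos": [0, 0, 0], "rot": [0, 0, 0], "gripper": -1},
  {"delta_pos": [0, 0, 0], "rot": [0, 0, 0], "gripper": -1},
  {"delta_pos": [0, 0, 0], "rot": [0, 0, 0], "gripper": -1},
  {"delta_pos": [0, 0, 0], "rot": [0, 0, 0], "gripper": -1},
])

```text
clock: 11.78
eef_pos: [444.5, -375.4, 40.5]
tcp_rot: [0.224, 0.975, -0.0, 0.001]
contact_force: [-2.2, 0.9, 8.1]
opening: 45.2
finger_force: 29.8
```

Request:
apply_moves([
  {"delta_pos": [0, 0, 0.03], "rot": [0, 0, 0], "gripper": -1},
  {"delta_pos": [0, 0, 0.035], "rot": [0, 0, 0], "gripper": -1},
  {"delta_pos": [0, 0, 0.035], "rot": [0, 0, 0], "gripper": -1},
  {"delta_pos": [0, 0, 0.025], "rot": [0, 0, 0], "gripper": -1},
  {"delta_pos": [0.0134, 0.0214, 0], "rot": [0, 0, 3], "gripper": -1},
  {"delta_pos": [0.0134, 0.0214, 0], "rot": [0, 0, 3], "gripper": -1},
  {"delta_pos": [0.0134, 0.0214, 0], "rot": [0, 0, 3], "gripper": -1},
  {"delta_pos": [0.0134, 0.0214, 0], "rot": [0, 0, 3], "gripper": -1},
  {"delta_pos": [0.0134, 0.0214, 0], "rot": [0, 0, 3], "gripper": -1},
  {"delta_pos": [0.0134, 0.0214, 0], "rot": [0, 0, 3], "gripper": -1},
  {"delta_pos": [0.0134, 0.0214, 0], "rot": [0, 0, 3], "gripper": -1},
  {"delta_pos": [0.0134, 0.0214, 0], "rot": [0, 0, 3], "gripper": -1},
  {"delta_pos": [0.0134, 0.0214, 0], "rot": [0, 0, 3], "gripper": -1},
  {"delta_pos": [0.0134, 0.0214, 0], "rot": [0, 0, 3], "gripper": -1},
  {"delta_pos": [0, 0, 0], "rot": [0, 0, 0], "gripper": -1},
  {"delta_pos": [0, 0, 0], "rot": [0, 0, 0], "gripper": -1},
])

```text
clock: 13.12
eef_pos: [578.5, -160.2, 164.5]
tcp_rot: [-0.036, 0.999, -0.0, 0.0]
contact_force: [-0.4, -0.1, -0.7]
opening: 45.8
finger_force: 31.1
```

Run:
```python
from rig import *
from h import *
b=camera("side");crop(b,300,140,130,150,4,"pics/b.png",1.3)
```

```text
(no output)
```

View pics/b.png

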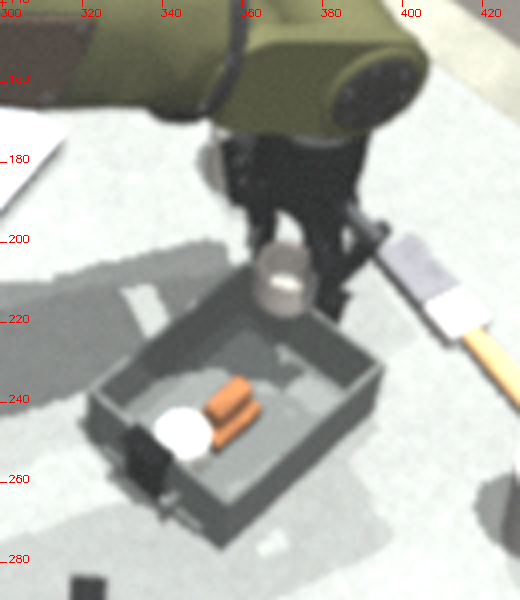

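The side view shows the jar at (345,248) and the stamp at (356,241), both in the tub, and the roll upright in the fingers over the far end.

Request:
apply_moves([
  {"delta_pos": [0.001, 0, -0.035], "rot": [0, 0, 0], "gripper": -1},
  {"delta_pos": [0, 0, -0.035], "rot": [0, 0, 0], "gripper": -1},
  {"delta_pos": [0, 0, -0.025], "rot": [0, 0, 0], "gripper": -1},
  {"delta_pos": [0, 0, -0.015], "rot": [0, 0, 0], "gripper": -1},
  {"delta_pos": [0, 0, -0.006], "rot": [0, 0, 0], "gripper": -1},
  {"delta_pos": [0, 0, -0.003], "rot": [0, 0, 0], "gripper": -1},
  {"delta_pos": [0, 0, 0], "rot": [0, 0, 0], "gripper": -1},
  {"delta_pos": [0, 0, 0], "rot": [0, 0, 0], "gripper": -1},
  {"delta_pos": [0, 0, 0], "rot": [0, 0, 0], "gripper": 0.45},
  {"delta_pos": [0, 0, 0], "rot": [0, 0, 0], "gripper": 0.45},
  {"delta_pos": [0, 0, 0], "rot": [0, 0, 0], "gripper": 0.45},
  {"delta_pos": [0, 0, 0], "rot": [0, 0, 0], "gripper": 0.45},
  {"delta_pos": [0, 0, 0.02], "rot": [0, 0, 0], "gripper": 0.45},
  {"delta_pos": [0, 0, 0.035], "rot": [0, 0, 0], "gripper": 0.45},
  {"delta_pos": [0, 0, 0.035], "rot": [0, 0, 0], "gripper": 0.45},
  {"delta_pos": [0, 0, 0.02], "rot": [0, 0, 0], "gripper": 0.45},
])

```text
clock: 14.5
eef_pos: [580.0, -161.3, 159.3]
tcp_rot: [-0.036, 0.999, -0.001, 0.002]
contact_force: [0.3, 0.0, -0.0]
opening: 62.0
finger_force: 0.0
```

Request:
apply_moves([
  {"delta_pos": [-0.005, 0.028, 0], "rot": [0, 0, -6.43], "gripper": 0.2},
  {"delta_pos": [-0.005, 0.028, 0], "rot": [0, 0, -6.43], "gripper": 0.2},
  {"delta_pos": [-0.005, 0.028, 0], "rot": [0, 0, -6.43], "gripper": 0.2},
  {"delta_pos": [-0.005, 0.028, 0], "rot": [0, 0, -6.43], "gripper": 0.2},
  {"delta_pos": [-0.005, 0.028, 0], "rot": [0, 0, -6.43], "gripper": 0.2},
  {"delta_pos": [-0.005, 0.028, 0], "rot": [0, 0, -6.43], "gripper": 0.2},
  {"delta_pos": [-0.005, 0.028, 0], "rot": [0, 0, -6.43], "gripper": 0.2},
  {"delta_pos": [-0.005, 0.028, 0], "rot": [0, 0, -6.43], "gripper": 0.2},
  {"delta_pos": [-0.005, 0.028, 0], "rot": [0, 0, -6.43], "gripper": 0.2},
  {"delta_pos": [-0.005, 0.028, 0], "rot": [0, 0, -6.43], "gripper": 0.2},
  {"delta_pos": [-0.005, 0.028, 0], "rot": [0, 0, -6.43], "gripper": 0.2},
  {"delta_pos": [-0.005, 0.027, 0], "rot": [0, 0, -6.43], "gripper": 0.2},
  {"delta_pos": [0, 0, -0.03], "rot": [0, 0, 0], "gripper": 0.2},
  {"delta_pos": [0, 0, 0], "rot": [0, 0, 0], "gripper": 0.2},
  {"delta_pos": [0, 0, 0], "rot": [0, 0, 0], "gripper": 0.2},
])

```text
clock: 15.75
eef_pos: [518.6, 173.7, 124.7]
tcp_rot: [0.595, 0.804, -0.001, -0.001]
contact_force: [1.0, -0.2, 0.4]
opening: 51.5
finger_force: 0.0
```

Run:
```python
from rig import *
from h import *
from scipy.ndimage import map_coordinates,gaussian_filter
from scipy.optimize import minimize
from fit import tf,box
c=camera("top");pickle.dump(c,open("top2.pkl","wb"))
c=camera("side");pickle.dump(c,open("side2.pkl","wb"))
def score(p,cams,segs):
    s=0
    for c,g in cams:
        for a,b in segs:
            X=tf(p,np.linspace(a,b,60));uv=proj(c,X);s-=map_coordinates(g,[uv[:,1],uv[:,0]],order=1).mean()
    return s
def G(c):
    I=c["pixels"].astype(float).mean(2);gx=gaussian_filter(I,1,order=(0,1));gy=gaussian_filter(I,1,order=(1,0));return np.hypot(gx,gy)
def rect(x,y,z):
    B=np.array(box(x,y,z),float);return [(B[i],B[(i+1)%4]) for i in range(4)]
cs={n:(load(n),G(load(n))) for n in("top","side")}
for nm,segs,p0 in(("tub outer",rect(89,70,66),[528.8,-165,.068]),("tub both",rect(89,70,66)+rect(85,66,66)+rect(85,66,4),[528.8,-165,.068]),("lid",rect(88,69,23),[519,174,.293])):
    for k in(["top"],["side"],["top","side"]):
        P=np.array(p0);r=minimize(score,P,args=([cs[i] for i in k],segs),method="Nelder-Mead",options=dict(initial_simplex=P+np.array([[0,0,0],[4,0,0],[0,4,0],[0,0,.03]])))
        print(nm,k,r.x.round(3),round(r.fun,1))
```

```text
lid [5.19019e+02 1.74086e+02 2.93000e-01] [-0.4  0.3  0.3 -0.   0.5  0.5 -0.3  0.4 -0.   0.4  0.5 -0.   0.4 -2.5
  0.3 -0.5]
   one cam [5.1985e+02 1.7413e+02 2.9400e-01]
   one cam [5.16178e+02 1.72114e+02 2.91000e-01]
tub [ 5.28829e+02 -1.65057e+02  6.80000e-02] [ 0.5  0.6  0.3 -0.5  0.6  0.5 -0.2 -1.5  0.4 -0.6 -0.5 -1. ]
   one cam [ 5.29638e+02 -1.63797e+02  6.30000e-02]
   one cam [ 5.26588e+02 -1.68108e+02  7.30000e-02]
jar [[496.2 369.7  40. ]]
jar [[493.8 370.   40. ]]
roll [[ 442.6 -374.1   34. ]]
[np.uint64(139), np.uint64(160)]
stamp [5.74665221e+02 7.35262499e+00 5.00013105e-01] -1.3853482826697112
bigroll [[617. 387.  20.]]
stapler [[307. 288.  20.]]
talljar base [[697.  16.  20.]]
eraser [[ 335. -216.   20.]]
blue [[ 209. -374.   20.]]
bottle [[734. 231.  20.]]
pot [[ 619. -380.   20.]]
tub outer ['top'] [ 5.31370e+02 -1.64241e+02  7.60000e-02] -45.6
tub outer ['side'] [ 5.28489e+02 -1.68398e+02  7.10000e-02] -84.9
tub outer ['top', 'side'] [ 5.30349e+02 -1.66584e+02  6.70000e-02] -121.3
tub both ['top'] [ 5.30223e+02 -1.64997e+02  7.20000e-02] -111.7
tub both ['side'] [ 5.28485e+02 -1.68772e+02  7.00000e-02] -228.1
tub both ['top', 'side'] [ 5.29320e+02 -1.67628e+02  7.40000e-02] -330.0
lid ['top'] [5.19738e+02 1.75413e+02 2.91000e-01] -38.3
lid ['side'] [5.15574e+02 1.74862e+02 2.91000e-01] -100.7
lid ['top', 'side'] [5.17405e+02 1.75180e+02 2.94000e-01] -132.1
```

Request:
apply_moves([
  {"delta_pos": [0, 0.0015, -0.03], "rot": [0, 0, 0], "gripper": 0.2},
  {"delta_pos": [0, 0, -0.02], "rot": [0, 0, 0], "gripper": 0.2},
  {"delta_pos": [0, 0, -0.015], "rot": [0, 0, 0], "gripper": 0.2},
  {"delta_pos": [0, 0, -0.007], "rot": [0, 0, 0], "gripper": 0.2},
  {"delta_pos": [0, 0, 0], "rot": [0, 0, 0], "gripper": -0.2},
  {"delta_pos": [0, 0, 0], "rot": [0, 0, 0], "gripper": -1},
  {"delta_pos": [0, 0, 0], "rot": [0, 0, 0], "gripper": -1},
  {"delta_pos": [0, 0, 0], "rot": [0, 0, 0], "gripper": -1},
  {"delta_pos": [0, 0, 0], "rot": [0, 0, 0], "gripper": -1},
  {"delta_pos": [0, 0, 0], "rot": [0, 0, 0], "gripper": -1},
  {"delta_pos": [0, 0, 0], "rot": [0, 0, 0], "gripper": -1},
  {"delta_pos": [0, 0, 0], "rot": [0, 0, 0], "gripper": -1},
], squeeze=80)

```text
clock: 16.85
eef_pos: [520.1, 175.4, 54.9]
tcp_rot: [0.595, 0.803, 0.001, 0.001]
contact_force: [-0.2, -3.8, 7.4]
opening: 15.0
finger_force: 78.3
```

Request:
apply_moves([
  {"delta_pos": [0, 0, 0.025], "rot": [0, 0, 0], "gripper": -1},
  {"delta_pos": [0, 0, 0.035], "rot": [0, 0, 0], "gripper": -1},
  {"delta_pos": [0, 0, 0.035], "rot": [0, 0, 0], "gripper": -1},
  {"delta_pos": [0, 0, 0.015], "rot": [0, 0, 0], "gripper": -1},
  {"delta_pos": [0.001, -0.0285, 0], "rot": [0, 0, -1.07], "gripper": -1},
  {"delta_pos": [0.001, -0.0285, 0], "rot": [0, 0, -1.07], "gripper": -1},
  {"delta_pos": [0.001, -0.0285, 0], "rot": [0, 0, -1.07], "gripper": -1},
  {"delta_pos": [0.001, -0.0285, 0], "rot": [0, 0, -1.07], "gripper": -1},
  {"delta_pos": [0.001, -0.0285, 0], "rot": [0, 0, -1.07], "gripper": -1},
  {"delta_pos": [0.001, -0.0285, 0], "rot": [0, 0, -1.07], "gripper": -1},
  {"delta_pos": [0.001, -0.0285, 0], "rot": [0, 0, -1.07], "gripper": -1},
  {"delta_pos": [0.001, -0.0285, 0], "rot": [0, 0, -1.07], "gripper": -1},
  {"delta_pos": [0.001, -0.0285, 0], "rot": [0, 0, -1.07], "gripper": -1},
  {"delta_pos": [0, -0.0285, 0], "rot": [0, 0, -1.07], "gripper": -1},
  {"delta_pos": [0, -0.0285, 0], "rot": [0, 0, -1.07], "gripper": -1},
  {"delta_pos": [0, -0.0285, 0], "rot": [0, 0, -1.07], "gripper": -1},
  {"delta_pos": [0, 0, 0], "rot": [0, 0, 0], "gripper": -1},
  {"delta_pos": [0, 0, 0], "rot": [0, 0, 0], "gripper": -1},
  {"delta_pos": [0, 0, 0], "rot": [0, 0, 0], "gripper": -1},
])

```text
clock: 18.43
eef_pos: [528.2, -166.2, 163.6]
tcp_rot: [0.681, 0.732, 0.0, 0.0]
contact_force: [0.2, 0.8, -1.3]
opening: 15.0
finger_force: 78.3
```

Run:
```python
from rig import *
from h import *
o=get_obs();print(o["eef_pos"],o["tcp_rot"],o["contact_force"],o["wrist_torque"])
b=camera("side");crop(b,290,120,160,150,4,"pics/d.png",1.3);pickle.dump(b,open("side3.pkl","wb"))
```

```text
[ 528.18975495 -166.19605666  163.58680461] [6.81417995e-01 7.31894457e-01 1.30224740e-04 5.49125977e-05] [ 0.22868717  0.81899105 -1.33595449] [-0.00043752  0.0108207   0.06972483]
```

View pics/d.png

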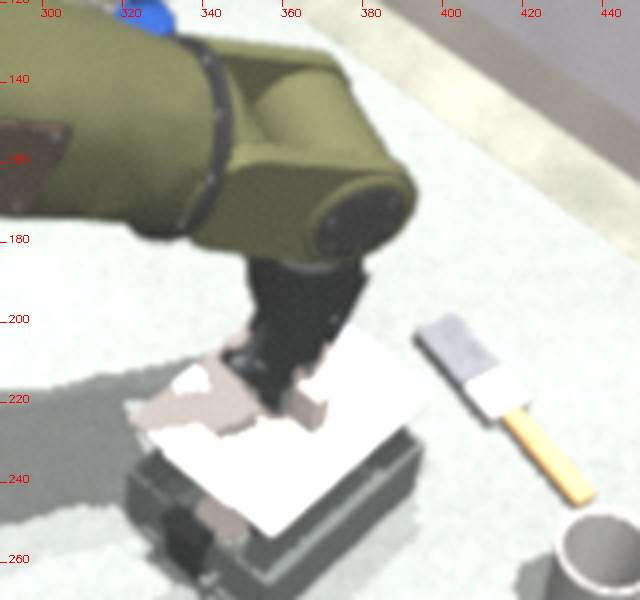

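The lid hangs level above the tub, with corners at crop (272,538), (433,400) and (124,405). A one-camera fit will give its offset to the tub.

```bash
python3 - <<'E' | tail -3
from fit import *
S3=load("side3");s=lambda a:np.array(a)/4+[289.5,119.5]
B=box(88,69,131.7)
fit("held",[(S3,B[1:],s([(433,400),(272,538),(124,405)]))],[528,-166,.07])
E
```

```text
pot [[ 619. -380.   20.]]
held [ 5.24783e+02 -1.65831e+02  2.70000e-02] [ 0.7 -0.5 -2.1 -0.5  0.4  2.2]
   one cam [ 5.26483e+02 -1.65564e+02  2.60000e-02]
```

Request:
apply_moves([
  {"delta_pos": [0.0015, -0.0012, -0.015], "rot": [0, 0, 0], "gripper": -1},
  {"delta_pos": [0, 0, -0.015], "rot": [0, 0, 0], "gripper": -1},
  {"delta_pos": [0, 0, -0.008], "rot": [0, 0, 0], "gripper": -1},
  {"delta_pos": [0, 0, -0.002], "rot": [0, 0, 0], "gripper": -1},
  {"delta_pos": [0, 0, -0.002], "rot": [0, 0, 0], "gripper": -1},
  {"delta_pos": [0, 0, 0], "rot": [0, 0, 0], "gripper": -1},
])

```text
clock: 18.98
eef_pos: [530.0, -167.5, 121.6]
tcp_rot: [0.681, 0.732, 0.0, 0.0]
contact_force: [0.5, 0.5, -1.7]
opening: 15.4
finger_force: 78.3
```

Just above entry. I'll go down slowly and watch the force.

Request:
apply_moves([
  {"delta_pos": [0, 0, -0.0015], "rot": [0, 0, 0], "gripper": -1},
  {"delta_pos": [0, 0, -0.0015], "rot": [0, 0, 0], "gripper": -1},
  {"delta_pos": [0, 0, -0.001], "rot": [0, 0, 0], "gripper": -1},
  {"delta_pos": [0, 0, 0], "rot": [0, 0, 0], "gripper": -1},
  {"delta_pos": [0, 0, 0], "rot": [0, 0, 0], "gripper": -1},
])

```text
clock: 19.4
eef_pos: [529.8, -167.8, 117.5]
tcp_rot: [0.681, 0.732, 0.0, 0.0]
contact_force: [1.2, 0.2, -1.4]
opening: 15.0
finger_force: 78.4
```

Request:
apply_moves([
  {"delta_pos": [0, 0, -0.001], "rot": [0, 0, 0], "gripper": -1},
  {"delta_pos": [0, 0, -0.001], "rot": [0, 0, 0], "gripper": -1},
  {"delta_pos": [0, 0, -0.001], "rot": [0, 0, 0], "gripper": -1},
  {"delta_pos": [0, 0, 0], "rot": [0, 0, 0], "gripper": -1},
  {"delta_pos": [0, 0, 0], "rot": [0, 0, 0], "gripper": -1},
])

```text
clock: 19.82
eef_pos: [530.5, -168.0, 115.0]
tcp_rot: [0.681, 0.732, 0.001, 0.001]
contact_force: [4.1, -0.3, 5.3]
opening: 15.0
finger_force: 79.3
```

Request:
apply_moves([
  {"delta_pos": [0.001, 0, 0], "rot": [0, 0, 0], "gripper": -1},
  {"delta_pos": [0, 0, -0.001], "rot": [0, 0, 0], "gripper": -1},
  {"delta_pos": [0, 0, 0], "rot": [0, 0, 0], "gripper": -1},
  {"delta_pos": [0, 0, 0], "rot": [0, 0, 0], "gripper": -1},
])

```text
clock: 20.15
eef_pos: [531.2, -168.1, 114.1]
tcp_rot: [0.681, 0.732, 0.0, 0.001]
contact_force: [-1.3, -1.0, 6.9]
opening: 15.0
finger_force: 79.6
```

Request:
apply_moves([
  {"delta_pos": [-0.0003, 0, -0.001], "rot": [0, 0, 0], "gripper": -1},
  {"delta_pos": [0, 0, -0.001], "rot": [0, 0, 0], "gripper": -1},
  {"delta_pos": [0, 0, 0], "rot": [0, 0, 0], "gripper": -1},
  {"delta_pos": [0, 0, 0], "rot": [0, 0, 0], "gripper": -1},
])

```text
clock: 20.48
eef_pos: [531.0, -168.1, 112.2]
tcp_rot: [0.681, 0.732, 0.0, 0.001]
contact_force: [1.3, -0.1, 7.0]
opening: 15.2
finger_force: 79.6
```

Request:
apply_moves([
  {"delta_pos": [0, 0, -0.001], "rot": [0, 0, 0], "gripper": -1},
  {"delta_pos": [0, 0, -0.001], "rot": [0, 0, 0], "gripper": -1},
  {"delta_pos": [0, 0, -0.001], "rot": [0, 0, 0], "gripper": -1},
  {"delta_pos": [0, 0, 0], "rot": [0, 0, 0], "gripper": -1},
  {"delta_pos": [0, 0, 0], "rot": [0, 0, 0], "gripper": -1},
])

```text
clock: 20.9
eef_pos: [530.6, -167.9, 108.2]
tcp_rot: [0.681, 0.732, 0.0, 0.0]
contact_force: [3.1, -1.2, -0.6]
opening: 15.3
finger_force: 78.4
```

Request:
apply_moves([
  {"delta_pos": [0.0003, 0, -0.001], "rot": [0, 0, 0], "gripper": -1},
  {"delta_pos": [0, 0, -0.001], "rot": [0, 0, 0], "gripper": -1},
  {"delta_pos": [0, 0, -0.001], "rot": [0, 0, 0], "gripper": -1},
  {"delta_pos": [0, 0, -0.001], "rot": [0, 0, 0], "gripper": -1},
  {"delta_pos": [0, 0, 0], "rot": [0, 0, 0], "gripper": -1},
  {"delta_pos": [0, 0, 0], "rot": [0, 0, 0], "gripper": -1},
])

```text
clock: 21.4
eef_pos: [530.5, -167.6, 103.8]
tcp_rot: [0.681, 0.732, -0.0, -0.0]
contact_force: [2.7, 0.3, -8.7]
opening: 15.3
finger_force: 78.0
```

Request:
apply_moves([
  {"delta_pos": [0, 0, -0.001], "rot": [0, 0, 0], "gripper": -1},
  {"delta_pos": [0, 0, -0.001], "rot": [0, 0, 0], "gripper": -1},
  {"delta_pos": [0, 0, 0], "rot": [0, 0, 0], "gripper": -1},
  {"delta_pos": [0, 0, 0], "rot": [0, 0, 0], "gripper": -1},
])

```text
clock: 21.73
eef_pos: [530.7, -167.8, 103.3]
tcp_rot: [0.681, 0.732, 0.0, 0.0]
contact_force: [-4.3, 2.6, 8.3]
opening: 15.0
finger_force: 80.5
```

Request:
apply_moves([
  {"delta_pos": [0, 0, -0.0003], "rot": [0, 0, 0], "gripper": -1},
  {"delta_pos": [0, 0, 0], "rot": [0, 0, 0], "gripper": -1},
  {"delta_pos": [0, 0, 0], "rot": [0, 0, 0], "gripper": -1},
  {"delta_pos": [0, 0, 0], "rot": [0, 0, 0], "gripper": -1},
  {"delta_pos": [0, 0, 0], "rot": [0, 0, 0], "gripper": -1},
  {"delta_pos": [0, 0, 0], "rot": [0, 0, 0], "gripper": -1},
  {"delta_pos": [0, 0, 0], "rot": [0, 0, 0], "gripper": -1},
  {"delta_pos": [0, 0, 0], "rot": [0, 0, 0], "gripper": -1},
])

```text
clock: 22.4
eef_pos: [530.7, -167.8, 103.3]
tcp_rot: [0.681, 0.732, 0.0, 0.0]
contact_force: [-4.5, 4.0, 11.6]
opening: 15.2
finger_force: 81.0
```

Run:
```python
from rig import *
from h import *
b=camera("side");crop(b,290,120,160,150,4,"pics/e.png",1.0)
o=get_obs();print(o["clock"],o["eef_pos"],o["contact_force"])
```

```text
22.45 [ 530.74247154 -167.76817095  103.32944575] [-5.44318735  2.81448732 11.23109089]
```

View pics/e.png

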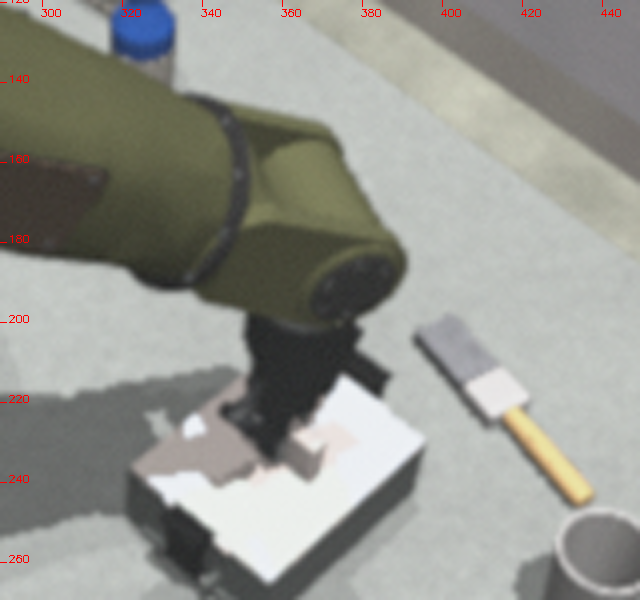

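The picture shows the lid flush on the tub, with the near corner at about (357,264) and the clip over its end. The push is steady at about 11 N, so I'm handing in.

```bash
python3 -c "
from rig import *
print(close_job())"
```

```text
the job is handed in; nothing more can be done
None
```

The jar, roll and stamp are in the tub, and the lid is snapped home with the gripper still closed on the grip bar, pushing down with about 11 N. I handed the job in at about 22 s; no verdict came back.

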